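Free the rusted bolt on the carver's tool chest

ROBOT

A 7-joint arm with a two-finger parallel gripper is mounted at the origin on the work surface. World frame = base frame: x ahead of the robot, y to its left, z up, the work surface at z = 0. Lengths are in m, angles in rad, forces in N, time in s.
With the tool pointing down it reaches from about 0.4 to 0.85 m from the base axis. Payload 4.5 kg.
Tool frame: the origin (TCP) lies on the mounting face of the last link; the fingertips stand 166 mm ahead of it and the grasp point (between the pads) lies 147 mm ahead of it; y points along the fingers, z is the direction in which the jaws open and shut, and the axes are right-handed (so a half turn about y gives the same grasp; the last joint's range is limited). The gripper opens to 88 mm and grips with 3 to 60 N. Pads are 18 mm wide; open, the fingers measure 123 mm over their backs; the gripper's body (75 mm by 187 mm) begins 45 mm behind the grasp point.
Start: joints at [1.203, 0.689, -0.195, 1.565, 0.157, 0.902, -0.215], TCP at [0.244, -0.575, 0.405] pointing down, gripper open.
Joint ranges: [-3.01, 3.01], [-0.46, 2.08], [-1.47, 1.51], [0.13, 2.56], [-1, 4.14], [0.04, 2.09], [-2.66, 2.66]. Speed limits (rad/s): [2.57, 2.57, 3.14, 3.14, 3.14, 3.14, 3.14].

INTERFACE

Orientations are given as a unit quaternion [x, y, z, w].
In Python, from plant import r gives the robot as it stands.
- The arm moves only by the tool arm_command, never from a script. Its argument "deltas" is a list of rows, each an object of numbers: "dx", "dy", "dz": the shift along the tool's x, y, z each as a share of 1000 mm, from -1 to 1; "wx", "wy", "wz": the turn, a rotation vector about the tool's x, y, z each as a share of 45 degrees, from -1 to 1. In form: [{"dx": .., "dy": .., "dz": .., "wx": .., "wy": .., "wz": ..}, ...]. A call has exactly 5 rows; each row is the pose to reach, as a shift and turn from the pose commanded when the call began, along the tool's axes at that moment; what a row does not reach only later rows make up. A row lasts 1/10 s, in which the tool goes at most 50 mm and 8.59 degrees, less where a joint would pass 70% of its speed; a pose out of reach is approached as far as the arm can. A call with a number of a shift or a turn outside -1 to 1 is refused whole. A call with a gripper value outside its range is refused whole. "claw" is the opening, from -1 (shut) to 1 (fully open), set as the call begins (left out, the last holds). The fingers move at their own pace and stop on an object; "grip_force" is the grip in N (left out, the last holds). Time passes only in rows, so rows that repeat a pose let the fingers close, or fill a call up. It gives the time, the measured TCP pose, the force and the opening at its end, in the units of the state.
- r.get_state(): the state, without advancing time (a new reading comes with each control period).
- r.snapshot(name): name is "scene" or "top" or "wrist"; returns the picture (480x640x3 uint8, red, green, blue); there is no depth.
- r.get_calibration(name): a dict with "vertical_fov" (degrees; the focal length in pixels is half the picture's height over the tangent of half this angle, whatever the lens; pixels are square), "cx", "cy" (the principal point, pixels), "R" (3x3) and "t" (3): a world point X has camera coordinates R X + t. Camera axes: x right, y down, z forward; pixel columns grow to the right and rows downward; lengths in m; the calibration is good to about 2 mm. A picture is of the moment at which its call begins: read the wrist's pose just before it. get_calibration takes no time and is no camera call; for the wrist camera it gives the pose at the moment of the call.
- r.finish_job(): hands the job in, once; it reports no verdict.
The state is a dict: "clock": time; "q": joint angles; "qd": joint speeds; "joint_torque": joint torques, N m; "tool_pos": TCP position; "eef_rot": TCP orientation; "contact_force": force on the tool from outside, world axes, zero at the start; "moment": the same for the moment, N m; "opening": opening from 0.0 (shut) to 1.0 (fully open).
Only numpy, scipy, OpenCV 4.12 (cv2) and the standard library are available. Lean on these libraries where they do the work, as an engineer would, in place of code of your own. Each camera call takes 0.05 s, during which the arm holds its last target.

TASK

Two wooden tool chests on the carving bench each have a slide bolt on the lid; work the brown rusted one free by its upright handle and leave the bright steel one as it is. Do not draw it in one pull: draw it out only about 25 mm and push it fully back in, then about 50 mm and fully back in again, and only then draw it all the way out to its stop and let go.

Things in the scene. Friction and masses are not known exactly. Their poses are not given: they have to be found in the camera images.
- rusty_knob (a point): Centre of the brown rusted bolt's upright round handle, 18 mm in diameter, 36 mm tall, on a 12 mm neck; 52 mm above the lid of a fixed pale wooden chest 180 x 300 mm (x, y) and 60 mm high. Guide straps rise 25 mm above the lid. Axes: z up, y along the shaft towards the keeper on the darker end strip. Drawn out along -y, pushed in along +y. Fully in it is 20 mm to +y of the chest's centre.
- rusty_bolt (a joint): How far the rusted bolt is drawn, m: 0 fully in, 0.075 fully out at its stop; grows as the handle moves along its -y. It starts between 0 and 0.008. It moves against about 4 N over the first 12 mm and over ground already covered, about 15 N over fresh rusted ground. No spring: it stays where it is left.
- rust_crust (a joint): How far the orange-brown crust of rust, a 10 mm long collar on the rusted bolt's shaft, has been scraped along by the handle's foot, m: 0 at the start. The handle meets it when the bolt is drawn 0.012, so it reads the farthest draw so far less 0.012; it stays when the bolt goes back. Not to be handled.
- bright_knob (a point): The same point on the bright steel bolt of the other, equal chest, to be left alone: same sizes and axes. That bolt may stand anywhere along its travel. Either chest may be the left one, each turned by up to 26 degrees.

How it is judged:
On the way, in this order (a step that is already met when the one before it is completed fails the run):
1. the rusted bolt has been drawn more than 15 mm, and not yet beyond 37 mm (value of joint rusty_bolt above 0.015 m and value of joint rust_crust below 0.025 m), for 0.1 s.
2. it has been pushed back in to within 10 mm of fully in, without having gone beyond 37 mm (value of joint rusty_bolt below 0.01 m and value of joint rust_crust below 0.025 m), for 0.1 s.
3. it has been drawn more than 38 mm, and not yet beyond 62 mm (value of joint rusty_bolt above 0.038 m and value of joint rust_crust below 0.05 m), for 0.1 s.
4. it has been pushed back in to within 10 mm of fully in again, without having gone beyond 62 mm (value of joint rusty_bolt below 0.01 m and value of joint rust_crust below 0.05 m), for 0.1 s.
At the end, for the whole second after the job is handed in: The rusted bolt is drawn to within 12 mm of its stop (more than 63 of 75 mm); the bright bolt is within 10 mm of where it was (value of joint rusty_bolt above 0.063 m); the robot touches nothing.
It fails at once if the bright bolt moved more than 10 mm (distance of bright_knob from where it was at the start of the episode above 0.01 m).
It also fails if it takes over 38 s, if anything falls off the work surface, if the arm or the gripper's body presses on something with over 40 N, if the wrist force passes 120 N, or if a joint passes its speed limit or range.

## Working session

There is one attempt and no reset: what is moved stays moved. The work goes in short steps, Python scripts to look and compute and a tool call to move; the robot and the scene stay as the last step left them, time stands still between calls to the robot, and variables do not carry over. Pictures are saved under pics/ and viewed, and the job is handed in when it is done.

Besides the shell and the picture viewer there is one more tool, called after "Call:" by a JSON object that holds its "name" and its "arguments", one argument or row to a line. arm_command: Moves the arm, as the interface text tells. Shift numbers are shares of 1000 mm and turn numbers shares of 45 degrees, none past 1 either way. Its arguments: {"type":"object","properties":{"deltas":{"type":"array","items":{"type":"object","properties":{"dx":{"type":"number","minimum":-1,"maximum":1},"dy":{"type":"number","minimum":-1,"maximum":1},"dz":{"type":"number","minimum":-1,"maximum":1},"wx":{"type":"number","minimum":-1,"maximum":1},"wy":{"type":"number","minimum":-1,"maximum":1},"wz":{"type":"number","minimum":-1,"maximum":1}}}},"claw":{"type":"number"},"grip_force":{"type":"number"}},"required":["deltas"]}

```bash
mkdir -p pics; ls; python3 - <<'E'
from plant import r
import cv2,numpy as np
s=r.get_state();print(s)
for n in("scene","top"):
    im=r.snapshot(n);cv2.imwrite(f"pics/{n}0.png",im[:,:,::-1])
    c=r.get_calibration(n);print(n,c)
E
```

```text
pics
{'clock': 0.0, 'q': array([ 1.20283611,  0.68997069, -0.19454221,  1.56635357,  0.15728952,
        0.90250048, -0.21507099]), 'qd': array([ 0.00042121,  0.00083677, -0.00076531, -0.000635  , -0.00104294,
       -0.00095997,  0.00025227]), 'joint_torque': array([-5.66449617e-04, -5.27564371e+01, -1.26662493e+00, -1.53431654e+01,
       -5.25436469e-02,  6.62211474e-03,  1.59248125e-04]), 'tool_pos': array([ 0.24425547, -0.57493098,  0.40391622]), 'eef_rot': array([-0.14130286,  0.69350683, -0.69224989,  0.14096761]), 'contact_force': array([1.06660384, 0.62807521, 0.19596388]), 'moment': array([ 0.03247012, -0.0078685 , -0.02987593]), 'opening': 0.9961660722772055}
scene {'vertical_fov': 51.74832672980631, 'cx': 327.44880634313836, 'cy': 243.0059845464742, 'R': array([[-0.31898983,  0.94774314, -0.00533255],
       [ 0.8242787 ,  0.27464861, -0.49510885],
       [-0.46777144, -0.16233019, -0.86881459]]), 't': array([ 0.14595469, -0.39857956,  1.02270578])}
top {'vertical_fov': 54.152343486725485, 'cx': 320.1123725724598, 'cy': 236.06216090804426, 'R': array([[-1.82472502e-02, -9.99827431e-01, -3.48499294e-03],
       [-9.72620681e-01,  1.85581757e-02, -2.31656223e-01],
       [ 2.31680922e-01, -8.37512860e-04, -9.72791473e-01]]), 't': array([0.01195887, 0.57292715, 0.83750763])}
```

View pics/scene0.png

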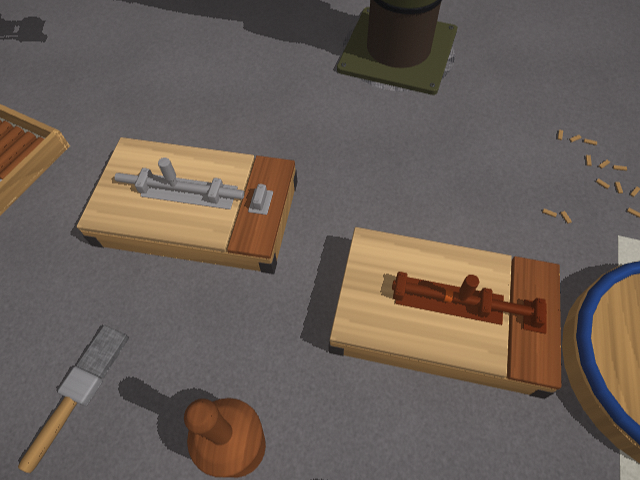

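View pics/top0.png

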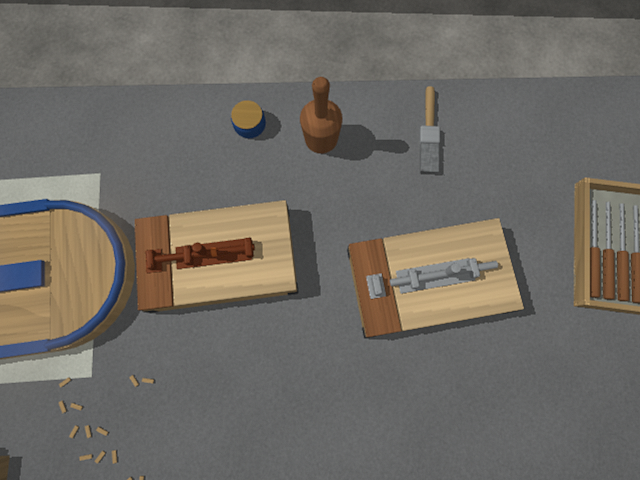

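```bash
python3 - <<'E'
import cv2,numpy as np
a=cv2.imread("pics/scene0.png")[220:400,320:570];b=cv2.imread("pics/top0.png")[190:320,125:305]
cv2.imwrite("pics/a.png",cv2.resize(a,None,fx=3.2,fy=3.2,interpolation=cv2.INTER_CUBIC)[:,:800]);cv2.imwrite("pics/b.png",cv2.resize(b,None,fx=4.4,fy=4.4,interpolation=cv2.INTER_CUBIC))
E
```

```text
(no output)
```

View pics/a.png

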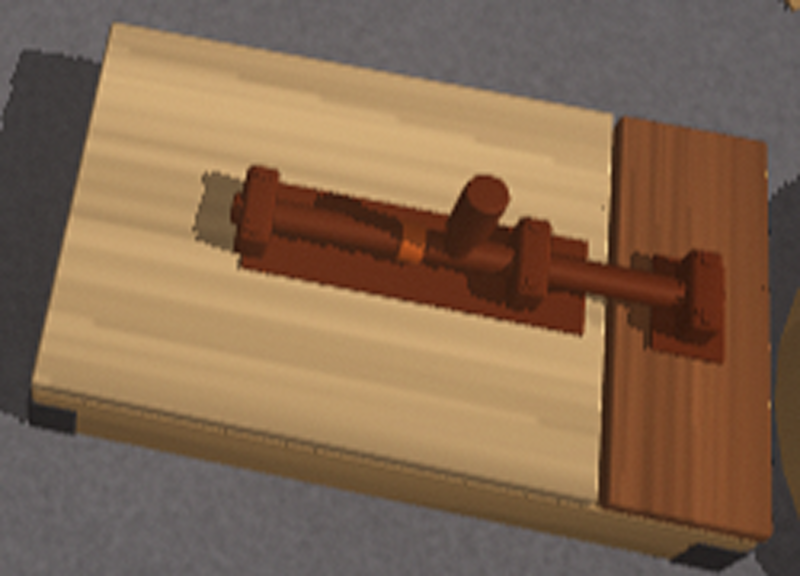

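View pics/b.png

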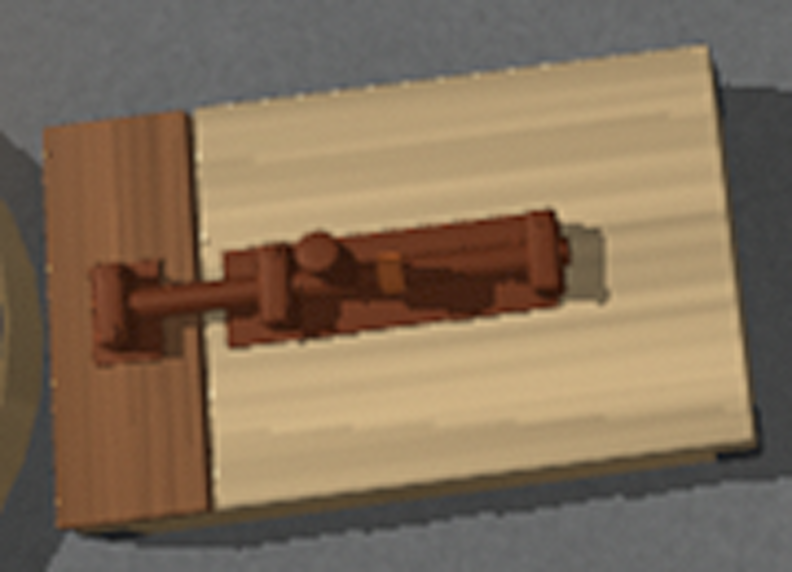

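```bash
cat > h.py <<'E'
import numpy as np,cv2
from plant import r
def ray(c,u,v):
    f=240/np.tan(np.radians(c["vertical_fov"])/2)
    d=c["R"].T@np.array([(u-c["cx"])/f,(v-c["cy"])/f,1]);o=-c["R"].T@c["t"];return o,d
def onz(c,u,v,z):
    o,d=ray(c,u,v);return o+d*(z-o[2])/d[2]
def proj(c,X):
    f=240/np.tan(np.radians(c["vertical_fov"])/2)
    p=c["R"]@np.asarray(X)+c["t"];return [c["cx"]+f*p[0]/p[2],c["cy"]+f*p[1]/p[2]]
E
python3 - <<'E'
from h import *
np.set_printoptions(precision=4,suppress=True)
cs=r.get_calibration("scene");ct=r.get_calibration("top")
def rep(n,c,P,k,z,off):
    Q=np.array([onz(c,off[0]+(u+.5)/z-.5,off[1]+(v+.5)/z-.5,.06)[:2] for u,v in P])
    K=onz(c,off[0]+(k[0]+.5)/z-.5,off[1]+(k[1]+.5)/z-.5,.130)
    print(n,Q.tolist())
    L=[np.linalg.norm(Q[i]-Q[(i+1)%4]) for i in range(4)];print(L)
    ctr=Q.mean(0)
    return Q,ctr,K
# order: keeper far, tail far?, tail, keeper
Q,c0,K=rep("scene",cs,[(112,24),(768,142),(770,536),(33,385)],(488,195),3.2,(320,220))
d=(Q[1]+Q[2]-Q[0]-Q[3]);d/=np.linalg.norm(d);print(c0,d,np.degrees(np.arctan2(-d[0],d[1])),K,(K[:2]-c0)@d,np.cross(d,K[:2]-c0))
Q,c0,K=rep("top",ct,[(43,128),(708,46),(755,440),(57,528)],(319,252),4.4,(125,190))
d=(Q[0]+Q[3]-Q[1]-Q[2]);d/=np.linalg.norm(d);print(c0,d,np.degrees(np.arctan2(-d[0],d[1])),K,(K[:2]-c0)@d,np.cross(d,K[:2]-c0))
s=r.get_state()
from scipy.spatial.transform import Rotation as Ro
print(s["clock"],Ro.from_quat(s["eef_rot"]).as_matrix())
E
```

```text
scene [[0.4744785783306645, 0.04900489989232554], [0.4409979261016465, 0.34543420412741466], [0.6184222515258799, 0.3634395747782253], [0.6520419275823719, 0.0693143138651568]]
[np.float64(0.2983140735583547), np.float64(0.17833559550610573), np.float64(0.29604045623077274), np.float64(0.1787210544211388)]
[0.5465 0.2068] [-0.1129  0.9936] 6.482293533131477 [0.545  0.2211 0.13  ] 0.01441980421556421 -0.00013226438845247743
top [[0.6167697548167265, 0.3651915905771315], [0.6493395936047368, 0.06839651625596052], [0.4715071042621838, 0.048391993704995466], [0.4395151759242357, 0.3462146079682062]]
[np.float64(0.298576808442964), np.float64(0.17895411475644057), np.float64(0.299535962858141), np.float64(0.178267528190901)]
[0.5443 0.207 ] [-0.1079  0.9942] 6.196725343875928 [0.5425 0.2208 0.13  ] 0.013874914255160572 0.0003117380283561618
0.1 [[-0.9203 -0.0008  0.3911]
 [-0.3911  0.0014 -0.9203]
 [ 0.0001 -1.     -0.0016]]<stdin>:13: DeprecationWarning: Arrays of 2-dimensional vectors are deprecated. Use arrays of 3-dimensional vectors instead. (deprecated in NumPy 2.0)
<stdin>:15: DeprecationWarning: Arrays of 2-dimensional vectors are deprecated. Use arrays of 3-dimensional vectors instead. (deprecated in NumPy 2.0)
```

Call:
{"name": "arm_command", "arguments": {
  "deltas": [
    {"dx":-0.02,"dz":-0.021},
    {"dx":-0.05,"dz":-0.053},
    {"dx":-0.082,"dz":-0.086},
    {"dx":-0.115,"dz":-0.12},
    {"dx":-0.147,"dz":-0.154}
  ],
  "claw": 1
}}

```text
invalid input at $.deltas[0]: expected keys dx, dy, dz, wx, wy, wz
```

Call:
{"name": "arm_command", "arguments": {
  "deltas": [
    {"dx":-0.033,"dz":-0.035},
    {"dx":-0.066,"dz":-0.07},
    {"dx":-0.1,"dz":-0.105},
    {"dx":-0.133,"dz":-0.14},
    {"dx":-0.167,"dz":-0.175}
  ]
}}

```text
invalid input at $.deltas[0]: expected keys dx, dy, dz, wx, wy, wz
```

```bash
cat > st.py <<'E'
from h import *
from scipy.spatial.transform import Rotation as Ro
np.set_printoptions(precision=4,suppress=True)
s=r.get_state();M=Ro.from_quat(s["eef_rot"]).as_matrix()
K=np.array([0.5440,0.2210,0.116]);yaw=np.radians(6.35);d=np.array([-np.sin(yaw),np.cos(yaw),0])
def run(T,zdir=-d):
    Mt=np.stack([np.cross([0,0,-1],zdir),[0,0,-1],zdir],1)
    print("t",s["clock"],"p",s["tool_pos"],"F",s["contact_force"],"op",round(s["opening"],3),"q",s["q"])
    print("delta tool mm",1000*M.T@(np.array(T)-s["tool_pos"]),"rot/45deg",np.degrees(Ro.from_matrix(M.T@Mt).as_rotvec())/45)
E
python3 -c "
from st import *
run(K+[0,0,.287])"
```

```text
t 0.1 p [ 0.2443 -0.575   0.404 ] F [-0.5253  0.8864 -0.2385] op 1.0 q [ 1.2028  0.6899 -0.1945  1.5662  0.1573  0.9025 -0.2151]
delta tool mm [-587.1832    1.9125 -615.3256] rot/45deg [0.002  0.3706 0.0005]
```

All six keys are required.

Call:
{"name": "arm_command", "arguments": {
  "deltas": [
    {"dx":-0.02,"dy":0,"dz":-0.021,"wx":0,"wy":0,"wz":0},
    {"dx":-0.05,"dy":0,"dz":-0.053,"wx":0,"wy":0,"wz":0},
    {"dx":-0.082,"dy":0,"dz":-0.086,"wx":0,"wy":0,"wz":0},
    {"dx":-0.115,"dy":0,"dz":-0.12,"wx":0,"wy":0,"wz":0},
    {"dx":-0.147,"dy":0,"dz":-0.154,"wx":0,"wy":0,"wz":0}
  ],
  "claw": 1
}}

```text
clock: 0.6
tool_pos: [0.3198, -0.3742, 0.4046]
eef_rot: [-0.141, 0.693, -0.693, 0.141]
contact_force: [0.2, -0.7, -0.5]
opening: 1.0
```

```bash
python3 -c "
from st import *
run(K+[0,0,.287])"
```

```text
t 0.6 p [ 0.3198 -0.3742  0.4046] F [ 0.2497 -0.6933 -0.4693] op 1.0 q [ 0.8902  0.5199 -0.1846  1.9575  0.1455  0.677  -0.5536]
delta tool mm [-438.9526    1.8159 -460.2402] rot/45deg [ 0.0005  0.3701 -0.0002]
```

Call:
{"name": "arm_command", "arguments": {
  "deltas": [
    {"dx":-0.033,"dy":0,"dz":-0.034,"wx":0,"wy":0.03,"wz":0},
    {"dx":-0.066,"dy":0,"dz":-0.069,"wx":0,"wy":0.08,"wz":0},
    {"dx":-0.099,"dy":0,"dz":-0.104,"wx":0,"wy":0.15,"wz":0},
    {"dx":-0.132,"dy":0,"dz":-0.138,"wx":0,"wy":0.22,"wz":0},
    {"dx":-0.165,"dy":0,"dz":-0.173,"wx":0,"wy":0.3,"wz":0}
  ]
}}

```text
clock: 1.1
tool_pos: [0.404, -0.1505, 0.4047]
eef_rot: [0.058, -0.705, 0.705, -0.058]
contact_force: [1.2, -0.2, 0.5]
opening: 1.0
```

```bash
python3 -c "
from st import *
run(K+[0,0,.287])"
```

```text
t 1.1 p [ 0.404  -0.1505  0.4047] F [ 1.2327 -0.202   0.5209] op 1.0 q [ 0.3063  0.4458 -0.0829  2.1242  0.0659  0.5739 -1.2313]
delta tool mm [-198.5231    1.6457 -343.7993] rot/45deg [-0.0001  0.0669 -0.0001]
```

Call:
{"name": "arm_command", "arguments": {
  "deltas": [
    {"dx":-0.023,"dy":0,"dz":-0.04,"wx":0,"wy":0.02,"wz":0},
    {"dx":-0.046,"dy":0,"dz":-0.08,"wx":0,"wy":0.04,"wz":0},
    {"dx":-0.069,"dy":0,"dz":-0.12,"wx":0,"wy":0.06,"wz":0},
    {"dx":-0.092,"dy":0,"dz":-0.16,"wx":0,"wy":0.06,"wz":0},
    {"dx":-0.115,"dy":0,"dz":-0.2,"wx":0,"wy":0.06,"wz":0}
  ]
}}

```text
clock: 1.6
tool_pos: [0.4843, 0.066, 0.4046]
eef_rot: [0.042, -0.706, 0.706, -0.042]
contact_force: [1.7, -0.2, 0.7]
opening: 0.998
```

```bash
python3 -c "
from st import *
run(K+[0,0,.287])"
```

```text
t 1.6 p [0.4843 0.066  0.4046] F [ 1.6696 -0.2121  0.6712] op 0.998 q [-0.2082  0.5124 -0.0331  1.972   0.027   0.6581 -1.7099]
delta tool mm [ -77.7806    1.4831 -146.8081] rot/45deg [-0.0004  0.0109  0.0005]
```

Call:
{"name": "arm_command", "arguments": {
  "deltas": [
    {"dx":-0.02,"dy":0,"dz":-0.04,"wx":0,"wy":0.005,"wz":0},
    {"dx":-0.04,"dy":0,"dz":-0.075,"wx":0,"wy":0.01,"wz":0},
    {"dx":-0.055,"dy":0,"dz":-0.105,"wx":0,"wy":0.01,"wz":0},
    {"dx":-0.068,"dy":0,"dz":-0.13,"wx":0,"wy":0.01,"wz":0},
    {"dx":-0.07,"dy":0,"dz":-0.134,"wx":0,"wy":0.01,"wz":0}
  ]
}}

```text
clock: 2.1
tool_pos: [0.5377, 0.2095, 0.4042]
eef_rot: [-0.041, 0.707, -0.705, 0.041]
contact_force: [-0.7, -1.3, 0.0]
opening: 0.997
```

Call:
{"name": "arm_command", "arguments": {
  "deltas": [
    {"dx":0,"dy":0,"dz":0,"wx":0,"wy":0,"wz":0},
    {"dx":0,"dy":0,"dz":0,"wx":0,"wy":0,"wz":0},
    {"dx":0,"dy":0,"dz":0,"wx":0,"wy":0,"wz":0},
    {"dx":0,"dy":0,"dz":0,"wx":0,"wy":0,"wz":0},
    {"dx":0,"dy":0,"dz":0,"wx":0,"wy":0,"wz":0}
  ]
}}

```text
clock: 2.6
tool_pos: [0.5376, 0.2045, 0.4049]
eef_rot: [0.039, -0.706, 0.706, -0.039]
contact_force: [0.9, -0.3, 0.7]
opening: 0.999
```

```bash
python3 -c "
from st import *
run(K+[0,0,.147])
c=r.get_calibration('wrist');im=r.snapshot('wrist');cv2.imwrite('pics/w1.png',im[:,:,::-1]);print(c)
print('predicted knob top px',proj(c,[.544,.221,.13]))"
```

```text
t 2.6 p [0.5376 0.2045 0.4049] F [ 0.8957 -0.2955  0.6806] op 0.999 q [-0.4377  0.6185 -0.0103  1.7256  0.0087  0.7976 -1.913 ]
delta tool mm [ -8.1621 141.86   -15.6922] rot/45deg [-0.0004 -0.0011  0.    ]
{'vertical_fov': 60.85640344391992, 'cx': 318.78743878677363, 'cy': 238.90961025659198, 'R': array([[ 0.11  , -0.9939, -0.0005],
       [-0.9451, -0.1048,  0.3096],
       [-0.3078, -0.0336, -0.9509]]), 't': array([0.1445, 0.488 , 0.5639])}
predicted knob top px [np.float64(295.20206129451805), np.float64(225.01305493039868)]
```

View pics/w1.png

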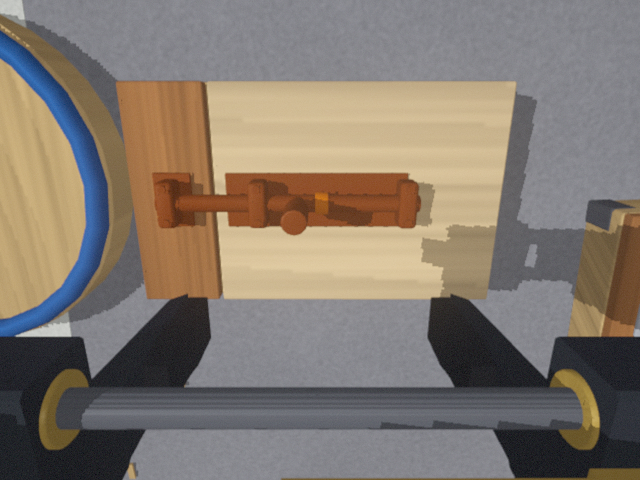

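Call:
{"name": "arm_command", "arguments": {
  "deltas": [
    {"dx":-0.005,"dy":0.01,"dz":-0.01,"wx":0,"wy":0,"wz":0},
    {"dx":-0.009,"dy":0.035,"dz":-0.016,"wx":0,"wy":0,"wz":0},
    {"dx":-0.009,"dy":0.07,"dz":-0.016,"wx":0,"wy":0,"wz":0},
    {"dx":-0.009,"dy":0.1,"dz":-0.016,"wx":0,"wy":0,"wz":0},
    {"dx":-0.009,"dy":0.12,"dz":-0.016,"wx":0,"wy":0,"wz":0}
  ]
}}

```text
clock: 3.15
tool_pos: [0.5441, 0.223, 0.2818]
eef_rot: [0.041, -0.706, 0.706, -0.039]
contact_force: [-0.7, 0.4, -0.6]
opening: 0.998
```

Call:
{"name": "arm_command", "arguments": {
  "deltas": [
    {"dx":0,"dy":0.01,"dz":0,"wx":0,"wy":0,"wz":0},
    {"dx":0,"dy":0.017,"dz":0,"wx":0,"wy":0,"wz":0},
    {"dx":0,"dy":0.021,"dz":0,"wx":0,"wy":0,"wz":0},
    {"dx":0,"dy":0.021,"dz":0,"wx":0,"wy":0,"wz":0},
    {"dx":0,"dy":0.021,"dz":0,"wx":0,"wy":0,"wz":0}
  ]
}}

```text
clock: 3.65
tool_pos: [0.5451, 0.2224, 0.2645]
eef_rot: [-0.039, 0.706, -0.706, 0.04]
contact_force: [-0.1, 0.6, 0.5]
opening: 1.0
```

```bash
python3 -c "
from st import *
K=np.array([.545,.2217,.116]);run(K+[0,0,.147])
im=r.snapshot('scene');cv2.imwrite('pics/s2.png',im[:,:,::-1])
c=r.get_calibration('wrist');im=r.snapshot('wrist');cv2.imwrite('pics/w2.png',im[:,:,::-1])"
```

```text
t 3.65 p [0.5451 0.2224 0.2645] F [-0.1169  0.5897  0.5011] op 1.0 q [-0.4594  0.8347 -0.011   1.7938  0.0169  0.5115 -1.9412]
delta tool mm [0.2235 1.4745 0.7054] rot/45deg [ 0.0006  0.0003 -0.002 ]
```

View pics/s2.png

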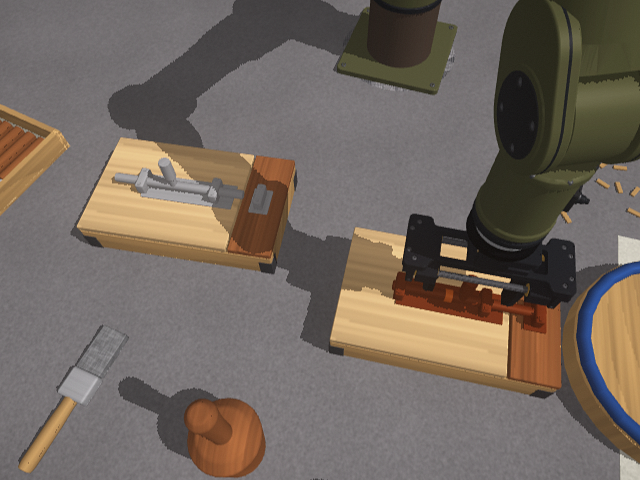

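View pics/w2.png

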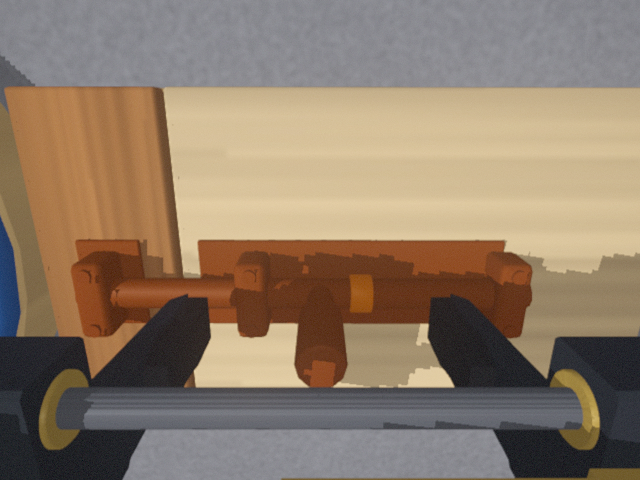

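Call:
{"name": "arm_command", "arguments": {
  "deltas": [
    {"dx":0,"dy":0,"dz":0,"wx":0,"wy":0,"wz":0},
    {"dx":0,"dy":0,"dz":0,"wx":0,"wy":0,"wz":0},
    {"dx":0,"dy":0,"dz":0,"wx":0,"wy":0,"wz":0},
    {"dx":0,"dy":0,"dz":0,"wx":0,"wy":0,"wz":0},
    {"dx":0,"dy":0,"dz":0,"wx":0,"wy":0,"wz":0}
  ],
  "claw": -1,
  "grip_force": 40
}}

```text
clock: 4.25
tool_pos: [0.5448, 0.2223, 0.2637]
eef_rot: [0.039, -0.706, 0.706, -0.039]
contact_force: [-0.6, -0.3, 0.5]
opening: 0.572
```

Call:
{"name": "arm_command", "arguments": {
  "deltas": [
    {"dx":0,"dy":0,"dz":0,"wx":0,"wy":0,"wz":0},
    {"dx":0,"dy":0,"dz":0,"wx":0,"wy":0,"wz":0},
    {"dx":0,"dy":0,"dz":0,"wx":0,"wy":0,"wz":0},
    {"dx":0,"dy":0,"dz":0,"wx":0,"wy":0,"wz":0},
    {"dx":0,"dy":0,"dz":0,"wx":0,"wy":0,"wz":0}
  ]
}}

```text
clock: 4.75
tool_pos: [0.5448, 0.2221, 0.2637]
eef_rot: [0.039, -0.706, 0.706, -0.039]
contact_force: [-0.3, -0.2, 0.7]
opening: 0.19
```

```bash
python3 -c "
from st import *
K=np.array([.545,.2217,.116]);run(K+[0,0,.147])"
```

```text
t 4.75 p [0.5448 0.2221 0.2637] F [-0.3327 -0.2476  0.6909] op 0.19 q [-0.4593  0.8359 -0.0109  1.7945  0.017   0.5114 -1.9412]
delta tool mm [-0.1367  0.7019  0.4607] rot/45deg [-0.0003  0.0003  0.    ]
```

Call:
{"name": "arm_command", "arguments": {
  "deltas": [
    {"dx":0,"dy":0,"dz":-0.001,"wx":0,"wy":0,"wz":0},
    {"dx":0,"dy":0,"dz":-0.002,"wx":0,"wy":0,"wz":0},
    {"dx":0,"dy":0,"dz":-0.003,"wx":0,"wy":0,"wz":0},
    {"dx":0,"dy":0,"dz":-0.004,"wx":0,"wy":0,"wz":0},
    {"dx":0,"dy":0,"dz":-0.004,"wx":0,"wy":0,"wz":0}
  ]
}}

```text
clock: 5.25
tool_pos: [0.5444, 0.2261, 0.2637]
eef_rot: [0.039, -0.706, 0.706, -0.039]
contact_force: [0.4, -3.1, 0.4]
opening: 0.194
```

```bash
python3 -c "
from st import *
K=np.array([.545,.2217,.116]);run(K+[0,0,.147])
c=r.get_calibration('wrist');im=r.snapshot('wrist');cv2.imwrite('pics/w3.png',im[:,:,::-1])"
```

```text
t 5.25 p [0.5444 0.2261 0.2637] F [ 0.3557 -3.1049  0.3916] op 0.194 q [-0.4664  0.8369 -0.0097  1.7912  0.0156  0.5139 -1.9462]
delta tool mm [-0.1484  0.6807  4.4133] rot/45deg [-0.0007  0.0003  0.0001]
```

View pics/w3.png

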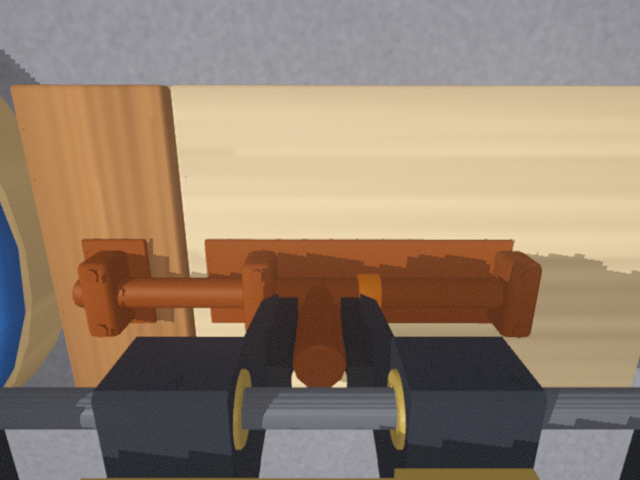

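Call:
{"name": "arm_command", "arguments": {
  "deltas": [
    {"dx":0,"dy":0,"dz":-0.001,"wx":0,"wy":0,"wz":0},
    {"dx":0,"dy":0,"dz":-0.002,"wx":0,"wy":0,"wz":0},
    {"dx":0,"dy":0,"dz":-0.003,"wx":0,"wy":0,"wz":0},
    {"dx":0,"dy":0,"dz":-0.004,"wx":0,"wy":0,"wz":0},
    {"dx":0,"dy":0,"dz":-0.004,"wx":0,"wy":0,"wz":0}
  ]
}}

```text
clock: 5.8
tool_pos: [0.5442, 0.2282, 0.2636]
eef_rot: [0.039, -0.705, 0.707, -0.039]
contact_force: [0.5, -8.2, 1.2]
opening: 0.191
```

```bash
python3 -c "
from st import *
K=np.array([.545,.2217,.116]);run(K+[0,0,.147])"
```

```text
t 5.8 p [0.5442 0.2282 0.2636] F [ 0.4504 -8.1793  1.1742] op 0.191 q [-0.4725  0.8378 -0.006   1.7885  0.0153  0.5172 -1.9511]
delta tool mm [-0.0662  0.6677  6.5128] rot/45deg [-0.0045 -0.0017  0.0008]
```

Call:
{"name": "arm_command", "arguments": {
  "deltas": [
    {"dx":0,"dy":0,"dz":0.006,"wx":0,"wy":0,"wz":0},
    {"dx":0,"dy":0,"dz":0.012,"wx":0,"wy":0,"wz":0},
    {"dx":0,"dy":0,"dz":0.018,"wx":0,"wy":0,"wz":0},
    {"dx":0,"dy":0,"dz":0.024,"wx":0,"wy":0,"wz":0},
    {"dx":0,"dy":0,"dz":0.028,"wx":0,"wy":0,"wz":0}
  ]
}}

```text
clock: 6.3
tool_pos: [0.5461, 0.2083, 0.2637]
eef_rot: [-0.041, 0.71, -0.702, 0.042]
contact_force: [-0.9, 16.0, -4.7]
opening: 0.19
```

Call:
{"name": "arm_command", "arguments": {
  "deltas": [
    {"dx":0,"dy":0,"dz":0,"wx":0,"wy":0,"wz":0},
    {"dx":0,"dy":0,"dz":0,"wx":0,"wy":0,"wz":0},
    {"dx":0,"dy":0,"dz":0,"wx":0,"wy":0,"wz":0},
    {"dx":0,"dy":0,"dz":0,"wx":0,"wy":0,"wz":0},
    {"dx":0,"dy":0,"dz":0,"wx":0,"wy":0,"wz":0}
  ]
}}

```text
clock: 6.8
tool_pos: [0.5462, 0.2078, 0.2637]
eef_rot: [-0.041, 0.709, -0.703, 0.041]
contact_force: [-1.2, 12.6, -3.6]
opening: 0.192
```

```bash
python3 -c "
from st import *
Z=np.array([.5442,.2282,.2636]);run(Z)
c=r.get_calibration('wrist');im=r.snapshot('wrist');cv2.imwrite('pics/w4.png',im[:,:,::-1])"
```

```text
t 6.8 p [0.5462 0.2078 0.2637] F [-1.242  12.5878 -3.6244] op 0.192 q [-0.4263  0.8315 -0.0244  1.8083  0.0214  0.4978 -1.916 ]
delta tool mm [ -0.4043   0.3048 -20.4773] rot/45deg [ 0.0111  0.0068 -0.0019]
```

View pics/w4.png

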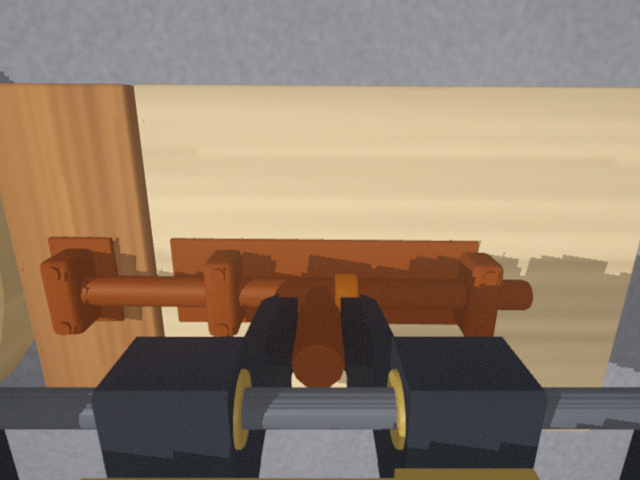

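Call:
{"name": "arm_command", "arguments": {
  "deltas": [
    {"dx":0,"dy":0,"dz":0.002,"wx":0,"wy":0,"wz":0},
    {"dx":0,"dy":0,"dz":0.004,"wx":0,"wy":0,"wz":0},
    {"dx":0,"dy":0,"dz":0.005,"wx":0,"wy":0,"wz":0},
    {"dx":0,"dy":0,"dz":0.005,"wx":0,"wy":0,"wz":0},
    {"dx":0,"dy":0,"dz":0.005,"wx":0,"wy":0,"wz":0}
  ]
}}

```text
clock: 7.35
tool_pos: [0.5466, 0.2037, 0.2637]
eef_rot: [-0.041, 0.709, -0.702, 0.042]
contact_force: [-1.3, 14.6, -4.6]
opening: 0.192
```

```bash
python3 -c "
from st import *
Z=np.array([.5442,.2282,.2636]);run(Z)"
```

```text
t 7.35 p [0.5466 0.2037 0.2637] F [-1.3376 14.633  -4.6366] op 0.192 q [-0.4178  0.8305 -0.0269  1.8117  0.0229  0.495  -1.9098]
delta tool mm [ -0.4874   0.3611 -24.6112] rot/45deg [ 0.0127  0.0079 -0.0021]
```

Call:
{"name": "arm_command", "arguments": {
  "deltas": [
    {"dx":0,"dy":0,"dz":-0.008,"wx":0,"wy":0,"wz":0},
    {"dx":0,"dy":0,"dz":-0.016,"wx":0,"wy":0,"wz":0},
    {"dx":0,"dy":0,"dz":-0.024,"wx":0,"wy":0,"wz":0},
    {"dx":0,"dy":0,"dz":-0.03,"wx":0,"wy":0,"wz":0},
    {"dx":0,"dy":0,"dz":-0.033,"wx":0,"wy":0,"wz":0}
  ]
}}

```text
clock: 7.85
tool_pos: [0.5442, 0.2283, 0.2636]
eef_rot: [0.039, -0.704, 0.708, -0.039]
contact_force: [1.5, -10.9, 1.8]
opening: 0.191
```

Call:
{"name": "arm_command", "arguments": {
  "deltas": [
    {"dx":0,"dy":0,"dz":0,"wx":0,"wy":0,"wz":0},
    {"dx":0,"dy":0,"dz":0,"wx":0,"wy":0,"wz":0},
    {"dx":0,"dy":0,"dz":0,"wx":0,"wy":0,"wz":0},
    {"dx":0,"dy":0,"dz":0,"wx":0,"wy":0,"wz":0},
    {"dx":0,"dy":0,"dz":0,"wx":0,"wy":0,"wz":0}
  ]
}}

```text
clock: 8.35
tool_pos: [0.5442, 0.2281, 0.2637]
eef_rot: [0.039, -0.705, 0.707, -0.038]
contact_force: [0.4, -7.5, 0.5]
opening: 0.194
```

```bash
python3 -c "
from st import *
Z=np.array([.5442,.2282,.2636]);run(Z)
im=r.snapshot('wrist');cv2.imwrite('pics/w5.png',im[:,:,::-1])"
```

```text
t 8.35 p [0.5442 0.2281 0.2637] F [ 0.4129 -7.4884  0.495 ] op 0.194 q [-0.4726  0.8378 -0.0058  1.7885  0.0151  0.5172 -1.9511]
delta tool mm [ 0.0406  0.0691 -0.0578] rot/45deg [-0.0046 -0.002   0.0008]
```

View pics/w5.png

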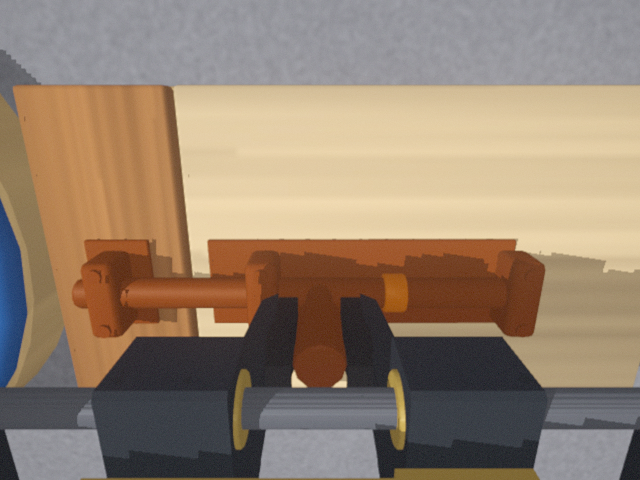

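The bolt is back at its inner stop, with the shaft end past the keeper at column 75. The orange crust has been left behind at column 396, clear of the handle. Next is the 50 mm draw.

Call:
{"name": "arm_command", "arguments": {
  "deltas": [
    {"dx":0,"dy":0,"dz":0.01,"wx":0,"wy":0,"wz":0},
    {"dx":0,"dy":0,"dz":0.02,"wx":0,"wy":0,"wz":0},
    {"dx":0,"dy":0,"dz":0.03,"wx":0,"wy":0,"wz":0},
    {"dx":0,"dy":0,"dz":0.038,"wx":0,"wy":0,"wz":0},
    {"dx":0,"dy":0,"dz":0.045,"wx":0,"wy":0,"wz":0}
  ]
}}

```text
clock: 8.9
tool_pos: [0.548, 0.1911, 0.2637]
eef_rot: [-0.041, 0.71, -0.702, 0.041]
contact_force: [-1.5, 16.5, -4.4]
opening: 0.186
```

Call:
{"name": "arm_command", "arguments": {
  "deltas": [
    {"dx":0,"dy":0,"dz":0.005,"wx":0,"wy":0,"wz":0},
    {"dx":0,"dy":0,"dz":0.01,"wx":0,"wy":0,"wz":0},
    {"dx":0,"dy":0,"dz":0.012,"wx":0,"wy":0,"wz":0},
    {"dx":0,"dy":0,"dz":0.012,"wx":0,"wy":0,"wz":0},
    {"dx":0,"dy":0,"dz":0.012,"wx":0,"wy":0,"wz":0}
  ]
}}

```text
clock: 9.4
tool_pos: [0.5494, 0.1788, 0.2637]
eef_rot: [-0.041, 0.709, -0.703, 0.041]
contact_force: [-2.3, 14.0, -3.6]
opening: 0.192
```

```bash
python3 -c "
from st import *
Z=np.array([.5442,.2282,.2636]);run(Z)
im=r.snapshot('wrist');cv2.imwrite('pics/w6.png',im[:,:,::-1])"
```

```text
t 9.4 p [0.5494 0.1788 0.2637] F [-2.2857 13.9967 -3.6155] op 0.192 q [-0.3737  0.8258 -0.0319  1.8281  0.0328  0.4847 -1.879 ]
delta tool mm [ -0.5584   0.5255 -49.6576] rot/45deg [ 0.0112  0.0067 -0.0014]
```

View pics/w6.png

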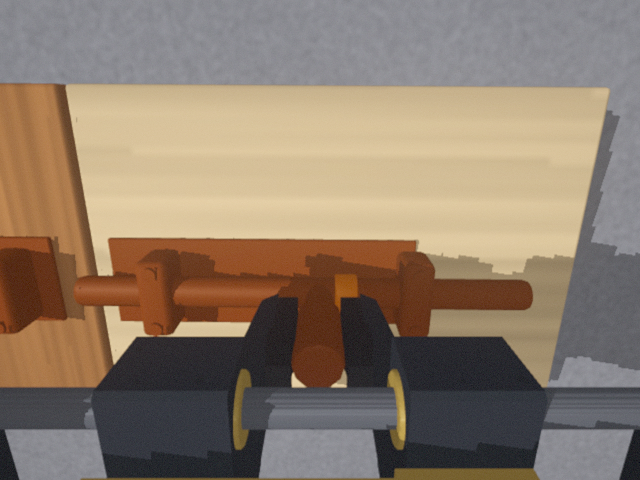

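It's drawn 49.7 mm, with the crust at the handle's foot (column 346). Next I push it fully back in.

Call:
{"name": "arm_command", "arguments": {
  "deltas": [
    {"dx":0,"dy":0,"dz":-0.01,"wx":0,"wy":0,"wz":0},
    {"dx":0,"dy":0,"dz":-0.02,"wx":0,"wy":0,"wz":0},
    {"dx":0,"dy":0,"dz":-0.03,"wx":0,"wy":0,"wz":0},
    {"dx":0,"dy":0,"dz":-0.04,"wx":0,"wy":0,"wz":0},
    {"dx":0,"dy":0,"dz":-0.048,"wx":0,"wy":0,"wz":0}
  ]
}}

```text
clock: 9.95
tool_pos: [0.5448, 0.2216, 0.2637]
eef_rot: [0.039, -0.706, 0.706, -0.039]
contact_force: [0.3, -4.9, -0.1]
opening: 0.192
```

Call:
{"name": "arm_command", "arguments": {
  "deltas": [
    {"dx":0,"dy":0,"dz":-0.005,"wx":0,"wy":0,"wz":0},
    {"dx":0,"dy":0,"dz":-0.009,"wx":0,"wy":0,"wz":0},
    {"dx":0,"dy":0,"dz":-0.009,"wx":0,"wy":0,"wz":0},
    {"dx":0,"dy":0,"dz":-0.009,"wx":0,"wy":0,"wz":0},
    {"dx":0,"dy":0,"dz":-0.009,"wx":0,"wy":0,"wz":0}
  ]
}}

```text
clock: 10.45
tool_pos: [0.5442, 0.2282, 0.2636]
eef_rot: [0.039, -0.705, 0.707, -0.039]
contact_force: [0.8, -8.6, 1.5]
opening: 0.191
```

```bash
python3 -c "
from st import *
Z=np.array([.5442,.2282,.2636]);run(Z)
im=r.snapshot('wrist');cv2.imwrite('pics/w7.png',im[:,:,::-1])"
```

```text
t 10.45 p [0.5442 0.2282 0.2636] F [ 0.8364 -8.6167  1.5173] op 0.191 q [-0.4727  0.8378 -0.0057  1.7885  0.0151  0.5172 -1.951 ]
delta tool mm [ 0.0165  0.0498 -0.0385] rot/45deg [-0.0047 -0.0017  0.0008]
```

View pics/w7.png

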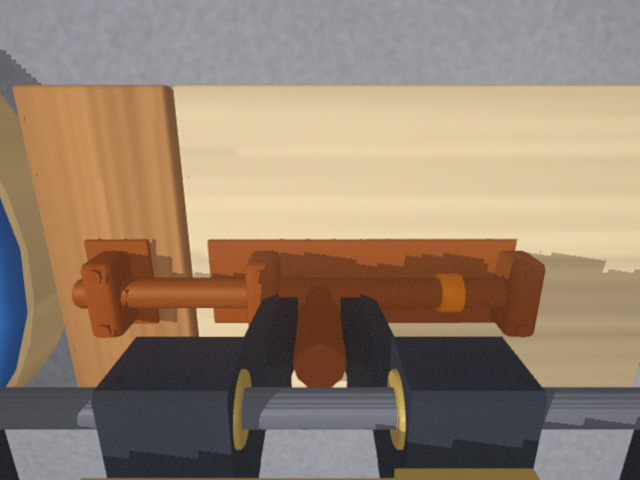

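It's fully in again, and the crust stayed behind at column 452. Now the full draw.

Call:
{"name": "arm_command", "arguments": {
  "deltas": [
    {"dx":0,"dy":0,"dz":0.01,"wx":0,"wy":0,"wz":0},
    {"dx":0,"dy":0,"dz":0.02,"wx":0,"wy":0,"wz":0},
    {"dx":0,"dy":0,"dz":0.03,"wx":0,"wy":0,"wz":0},
    {"dx":0,"dy":0,"dz":0.04,"wx":0,"wy":0,"wz":0},
    {"dx":0,"dy":0,"dz":0.05,"wx":0,"wy":0,"wz":0}
  ]
}}

```text
clock: 11.0
tool_pos: [0.5494, 0.1803, 0.2637]
eef_rot: [-0.039, 0.706, -0.706, 0.039]
contact_force: [-1.8, 4.3, -2.2]
opening: 0.186
```

Call:
{"name": "arm_command", "arguments": {
  "deltas": [
    {"dx":0,"dy":0,"dz":0.01,"wx":0,"wy":0,"wz":0},
    {"dx":0,"dy":0,"dz":0.02,"wx":0,"wy":0,"wz":0},
    {"dx":0,"dy":0,"dz":0.027,"wx":0,"wy":0,"wz":0},
    {"dx":0,"dy":0,"dz":0.033,"wx":0,"wy":0,"wz":0},
    {"dx":0,"dy":0,"dz":0.033,"wx":0,"wy":0,"wz":0}
  ]
}}

```text
clock: 11.5
tool_pos: [0.5525, 0.1515, 0.2637]
eef_rot: [-0.04, 0.709, -0.703, 0.041]
contact_force: [-1.9, 14.6, -3.5]
opening: 0.187
```

```bash
python3 -c "
from st import *
Z=np.array([.5442,.2282,.2636]);run(Z)"
```

```text
t 11.5 p [0.5525 0.1515 0.2637] F [-1.8943 14.6038 -3.5276] op 0.187 q [-0.3247  0.8217 -0.0369  1.8423  0.0439  0.4759 -1.845 ]
delta tool mm [ -0.5413   0.6727 -77.0921] rot/45deg [ 0.0093  0.0049 -0.0009]
```

Call:
{"name": "arm_command", "arguments": {
  "deltas": [
    {"dx":0,"dy":0,"dz":0.001,"wx":0,"wy":0,"wz":0},
    {"dx":0,"dy":0,"dz":0.002,"wx":0,"wy":0,"wz":0},
    {"dx":0,"dy":0,"dz":0.002,"wx":0,"wy":0,"wz":0},
    {"dx":0,"dy":0,"dz":0.002,"wx":0,"wy":0,"wz":0},
    {"dx":0,"dy":0,"dz":0.002,"wx":0,"wy":0,"wz":0}
  ]
}}

```text
clock: 12.0
tool_pos: [0.5525, 0.1512, 0.2637]
eef_rot: [-0.041, 0.709, -0.703, 0.041]
contact_force: [-2.6, 16.8, -3.5]
opening: 0.191
```

```bash
python3 -c "
from st import *
Z=np.array([.5442,.2282,.2636]);run(Z)
im=r.snapshot('wrist');cv2.imwrite('pics/w8.png',im[:,:,::-1])"
```

```text
t 12.0 p [0.5525 0.1512 0.2637] F [-2.5892 16.7948 -3.5339] op 0.191 q [-0.3225  0.8215 -0.0391  1.8427  0.044   0.4751 -1.8427]
delta tool mm [ -0.7071   0.8227 -77.4049] rot/45deg [ 0.0114  0.0071 -0.0012]
```

View pics/w8.png

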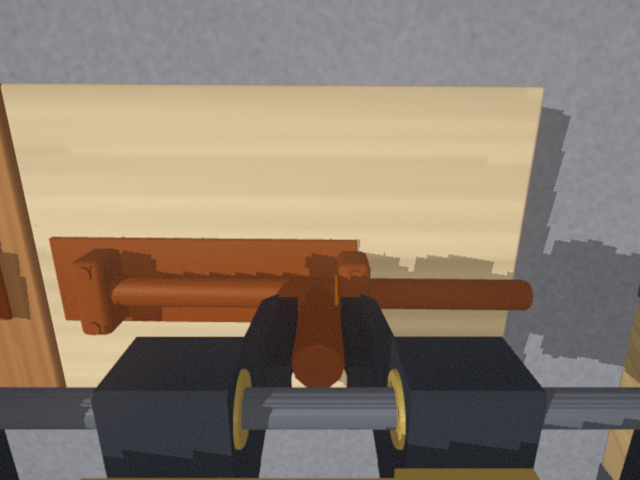

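Call:
{"name": "arm_command", "arguments": {
  "deltas": [
    {"dx":0,"dy":0,"dz":-0.002,"wx":0,"wy":0,"wz":0},
    {"dx":0,"dy":0,"dz":-0.004,"wx":0,"wy":0,"wz":0},
    {"dx":0,"dy":0,"dz":-0.004,"wx":0,"wy":0,"wz":0},
    {"dx":0,"dy":0,"dz":-0.004,"wx":0,"wy":0,"wz":0},
    {"dx":0,"dy":0,"dz":-0.004,"wx":0,"wy":0,"wz":0}
  ],
  "claw": 1
}}

```text
clock: 12.55
tool_pos: [0.5531, 0.1486, 0.2638]
eef_rot: [0.039, -0.706, 0.706, -0.039]
contact_force: [0.6, 0.0, 0.5]
opening: 0.613
```

```bash
python3 -c "
from st import *
Z=np.array([.5442,.2282,.2636]);run(Z)"
```

```text
t 12.55 p [0.5531 0.1486 0.2638] F [0.5625 0.0031 0.5356] op 0.613 q [-0.3273  0.8218 -0.0274  1.8423  0.0463  0.4784 -1.8481]
delta tool mm [  0.1101   0.0991 -80.1345] rot/45deg [-0.0016 -0.0013 -0.0001]
```

Call:
{"name": "arm_command", "arguments": {
  "deltas": [
    {"dx":0,"dy":-0.005,"dz":0,"wx":0,"wy":0,"wz":0},
    {"dx":0,"dy":-0.02,"dz":0,"wx":0,"wy":0,"wz":0},
    {"dx":0,"dy":-0.05,"dz":0,"wx":0,"wy":0,"wz":0},
    {"dx":0,"dy":-0.085,"dz":0,"wx":0,"wy":0,"wz":0},
    {"dx":0,"dy":-0.1,"dz":0,"wx":0,"wy":0,"wz":0}
  ]
}}

```text
clock: 13.05
tool_pos: [0.5536, 0.1496, 0.367]
eef_rot: [-0.038, 0.706, -0.706, 0.041]
contact_force: [0.5, -0.1, -0.2]
opening: 0.998
```

Call:
{"name": "arm_command", "arguments": {
  "deltas": [
    {"dx":0,"dy":-0.02,"dz":0,"wx":0,"wy":0,"wz":0},
    {"dx":0,"dy":-0.03,"dz":0,"wx":0,"wy":0,"wz":0},
    {"dx":0,"dy":-0.03,"dz":0,"wx":0,"wy":0,"wz":0},
    {"dx":0,"dy":-0.03,"dz":0,"wx":0,"wy":0,"wz":0},
    {"dx":0,"dy":-0.03,"dz":0,"wx":0,"wy":0,"wz":0}
  ]
}}

```text
clock: 13.55
tool_pos: [0.5526, 0.1496, 0.3926]
eef_rot: [0.04, -0.706, 0.706, -0.039]
contact_force: [0.6, 0.5, -0.7]
opening: 1.002
```

```bash
python3 -c "
from st import *
Z=np.array([.5442,.2282,.2636]);run(Z)
for n in('wrist','scene'):
  im=r.snapshot(n);cv2.imwrite(f'pics/{n}9.png',im[:,:,::-1])
c=r.get_calibration('wrist')
for k in (63,75): print(k,proj(c,[*(np.array([.5445,.207])+d[:2]*(.020-k/1000)),.13]))"
```

```text
t 13.55 p [0.5526 0.1496 0.3926] F [ 0.5704  0.4687 -0.6722] op 1.002 q [-0.3239  0.6309 -0.0354  1.7456  0.0301  0.7678 -1.8337]
delta tool mm [ -0.6992 128.9835 -79.1048] rot/45deg [-0.0007  0.0006  0.0027]
63 [np.float64(295.556216446906), np.float64(244.77820649087732)]
75 [np.float64(314.6542420752065), np.float64(244.79327907554634)]
```

View pics/wrist9.png

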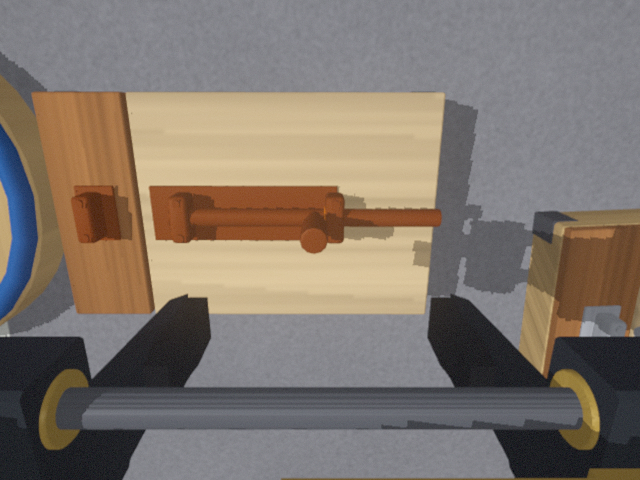

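View pics/scene9.png

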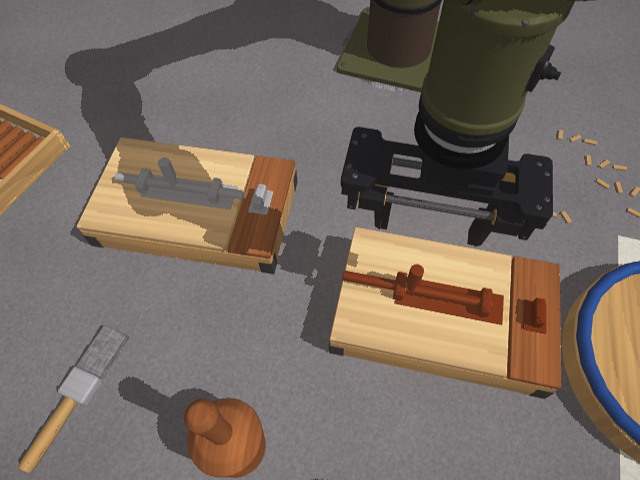

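The wrist view shows the knob top at (314, 241), where a 75 mm draw puts column 314.7. The bright knob is still at (167, 165) in the scene view, as at the start. The gripper is clear of everything, so I'm handing in.

```bash
python3 -c "
from plant import r
print(r.finish_job())"
```

```text
the job is handed in; nothing more can be done
None
```

I worked the rusted bolt free in the order asked and handed the job in at about 13.7 s of the 38 s allowed. I can't see the verdict.

- **Strokes:** I gripped the handle along its shaft and first pushed it in to its stop to set the zero. I then drew it 24.6 mm and pushed it fully in, and drew it 49.7 mm and pushed it fully in again. Last I drew it to the outer stop, let go and lifted clear.
- **Last checks:**
  - The wrist picture puts the handle at column 314, against 314.7 expected for 75 mm and 295.6 for 63 mm.
  - The bright bolt's handle is at the same pixel in the scene picture as at the start.
  - The gripper was open and above the chests, with contact force under 1 N. The highest force I saw during the job was about 17 N.
- **Disagreement:** at the stop the arm's own position read about 77 mm, 2 mm past the 75 mm travel. I put that down to the gripper giving or tilting slightly. A further 2 mm pull moved it only 0.3 mm, so I took it to be at the stop.

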